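# Press the glued badge and keep it clamped

### The arm

A 6-joint arm with a two-finger parallel gripper is mounted at the origin on the work surface. World frame = base frame: x ahead of the robot, y to its left, z up, the work surface at z = 0. Lengths are in m, angles in rad, forces in N, time in s.
With the tool pointing down it reaches from about 0.425 to 0.95 m from the base axis. Payload 3.5 kg.
Tool frame: the origin (TCP) lies at the very end of the fingers, on their centre line; the grasp point (between the pads) lies 19 mm behind it; z points along the fingers, y is the line along which they close (so a half turn about z gives the same grasp; the last joint's range is limited). The gripper opens to 85 mm and grips with 20 to 120 N. Pads are 22 mm wide; open, the fingers measure 114 mm over their backs; the gripper's body (76 mm by 85 mm) begins 54 mm behind the grasp point. The pads swing forward as they close: fully open they stand 13 mm farther back than shut.
Start: joints at [-1.321, 0.286, 1.577, -0, 1.279, -0.15], TCP at [0.263, -0.622, 0.231] pointing down, gripper open.
Joint ranges: [-2.77, 2.77], [-0.9, 2.22], [0.21, 2.48], [-1.53, 4.67], [0.24, 2.81], [-2.84, 2.84]. Speed limits (rad/s): [2.79, 2.79, 3.14, 3.14, 3.14, 3.14].

### API

Orientations are given as a rotation vector (axis times angle).
In Python, from workcell import env gives the robot as it stands.
- The arm moves only by the shell command python3 -m crank 'ROWS' [FORCE]. ROWS is JSON, a list of rows, each a list of 7 numbers: the finger opening in mm, from 0 to 85.4, then the shift along the tool's x, y, z scaled (see below), then the turn, a rotation vector about the tool's x, y, z scaled (see below). In form: [[fingers, dx, dy, dz, rx, ry, rz], ...]. A call has 1 to 20 rows; each row is the pose to reach, as a shift and turn from the pose commanded when the call began, along the tool's axes at that moment; what a row does not reach only later rows make up. The controller multiplies each number of a shift by 0.1 m and each number of a turn by pi/4 rad. A row lasts 1/8 s, in which the tool goes at most 62.5 mm and 10.7 degrees, less where a joint would pass 70% of its speed; a pose out of reach is approached as far as the arm can. A call with a number of a shift or a turn outside -1 to 1 is refused whole. A call with a gripper value outside its range is refused whole. The fingers move at their own pace and stop on an object; FORCE is the grip in N (left out, the last holds). Time passes only in rows, so rows that repeat a pose let the fingers close. It gives the time, the measured TCP pose, the force, the opening and the grip force at its end, in the units of the state.
- env.state(): the state, without advancing time (a new reading comes with each control period).
- env.camera(name): name is "scene" or "top" or "wrist"; returns a dict with "frame" (384x512x3 uint8, blue, green, red), "z_map" (384x512 float32, m along the optical axis (not along the pixel's ray), 0 where there is no reading), "mtx" (3x3 intrinsics, pixels), "D" ([k1, k2, p1, p2, k3] as OpenCV has them; the pictures are not rectified), "rvec" (rotation vector, rad) and "tvec" (3), from world to camera coordinates, as OpenCV has them; the wrist camera has in their place "hand_eye" (4x4, takes a point from camera to tool coordinates, whose origin is the TCP and whose axes are the flange's). Camera axes: x right, y down, z forward; pixel columns grow to the right and rows downward; lengths in m; the calibration is good to about 2 mm. A picture is of the moment at which its call begins: read the wrist's pose just before it.
- env.hand_in(): hands the job in; it is judged then, once.
The state is a dict: "time": time; "q": joint angles; "joint_velocities": joint speeds; "effort": joint torques, N m; "position": TCP position; "orientation": TCP orientation; "wrist_force": force on the tool from outside, world axes, zero at the start; "moment": the same for the moment, N m; "opening": finger opening in m; "grip_force": force on a finger pad.
Only numpy, scipy, OpenCV 4.12 (cv2) and the standard library are available. Lean on these libraries where they do the work, as an engineer would, in place of code of your own. Each camera call takes 0.05 s, during which the arm holds its last target. There are 200 camera calls.

### The job

Take the red badge from the cork board and set it flat on the middle of the hand press's round bed, letting go of it. Then flip the yellow safety catch all the way over to the outside and leave it open, and pull the press's lever down towards you as far as it goes, so that the press's red pad clamps the badge. The lever springs back, so finish while still holding it fully down; leave the other badges, the bottles and the wooden block where they are.

Things in the scene. Friction and masses are not known exactly. Their poses are not given: they have to be found in the camera images.
- press: a small grey bench hand press bolted to the table; origin on the table straight under the lever's hinge; its x axis points away from the operator's (robot's) side, y to the operator's left, z up. Base plate 12 mm thick, from x -170 to +50 mm, y -75 to +75. Two hinge cheeks at y -66 and +66 mm, up to z 97 mm. The press stands turned by up to 0.3 rad either way
- bed_top (a point): centre of the top of the press's round bed (steel, 64 mm diameter, with a 52 mm brass disc in its top), 100 mm in front of the hinge (x -100) and 30 mm above the table; axes as the press. With the lever up, the pad and lever stand behind it and the bed is open from above
- lever_hinge (a point): middle of the lever's hinge line, 80 mm above the table; the hinge line runs along the press's y axis (axes as the press)
- lever_grip (a point): middle of the lever's black grip bar: round, 18 mm diameter, along the press's y, 82 mm free between the two arms (14 mm thick) that hold it, 180 mm from the hinge line. At rest 36 mm behind the hinge and 256 mm above the table; fully down 180 mm in front of it and 80 mm up. It can be pinched from above (fingers closing along the press's x) and turns in the fingers; the gripper can stay upright
- lever (a joint): lever angle, rad: 0 at rest (raised, leaning 0.2 back past upright), grows as it is pulled towards the robot and down, 1.77 at its stop (level); the arms rise 1.77 - value above level on the operator's side. A spring drives it back up: about 2 to 4 N at the grip, about 11 N at the stop with the pad on a badge. With the catch shut it is blocked (gives about 0.1 rad at 20 N)
- foot: the press's red pad, 36 mm diameter, sprung, hanging under the lever between its arms 100 mm from the hinge; origin at the middle of its lower face. With the lever fully down it meets a badge on the bed and its spring yields about 10 mm, pressing with about 14 N; with no badge it stops 6 mm above the bed
- catch_tab (a point): middle of the yellow catch's tab, on the press's right (-y): a paddle 16 mm wide along the press's x, 12 mm thick, 28 mm long, on a stem 60 mm from the catch's hinge. Shut, the stem leans 0.35 rad outward from upright and the tab is 186 mm above the table; fully open it lies level pointing outward, 131 mm up
- catch_hinge (a point): the catch's hinge, on a 16 mm square post: 4 mm in front of the lever's hinge line, 120 mm to the right of the middle, 130 mm above the table; its hinge line runs along the press's x axis (axes as the press)
- catch (a joint): catch angle, rad: 0 shut (its 80 mm bar lies level across the front of the lever's right arm), grows as the tab is swung outward (press's -y) and down, 1.2 fully open; starts from 0 to 0.25, always blocking; stiff, stays where it is left, about 2 N at the tab. The stem stands 0.35 + value rad from upright
- board: a fixed cork drying board on the left, 240 x 85 mm and 8 mm thick, x along its length; origin at the centre of its underside. The three badges lie in a row along it, about 75 mm apart, in any order
- badge_red: the freshly glued badge to be pressed, red on top, 46 mm in diameter and 16 mm thick (lower 9 mm pale wood, upper 7 mm coloured), 40 g, lying flat and loose on the cork board; origin at the centre of its underside
- badge_blue: a badge, blue on top, 46 mm in diameter and 16 mm thick (lower 9 mm pale wood, upper 7 mm coloured), 40 g, lying flat and loose on the cork board; origin at the centre of its underside; leave it alone
- badge_white: a badge, white on top, 46 mm in diameter and 16 mm thick (lower 9 mm pale wood, upper 7 mm coloured), 40 g, lying flat and loose on the cork board; origin at the centre of its underside; leave it alone
- bottle_teal: teal: a dropper paint bottle, 42 mm diameter, 130 mm tall, standing loose on the right; origin at the centre of its underside; not needed, leave it alone
- bottle_blue: blue: a dropper paint bottle, 42 mm diameter, 130 mm tall, standing loose on the right; origin at the centre of its underside; not needed, leave it alone
- bottle_black: near-black: a dropper paint bottle, 42 mm diameter, 130 mm tall, standing loose on the right; origin at the centre of its underside; not needed, leave it alone
- block: a loose plain wooden block, 90 x 60 x 30 mm, on the right; origin at the centre of its underside; not needed, leave it alone
Things that resemble listed ones, but are neither listed nor needed, are in the scene too. What is shaped like the badge_red but black is not meant.

How it is judged:
By the outcome, as a careful person would: the job done as asked, in the order asked, and still so for the second after the job is handed in, while the arm keeps its last pose, push and grip.
It also fails if it takes over 64 s, if anything falls off the work surface, if the arm or the gripper's body presses on something with over 40 N, if the wrist force passes 120 N, or if a joint passes its speed limit or range.

## Working session

There is one attempt and no reset: what is moved stays moved. The work goes in short steps, Python scripts to look and compute and a shell command to move; the robot and the scene stay as the last step left them, time stands still between calls to the robot, and variables do not carry over. Pictures are saved under pics/ and viewed, at most 12 in all, crops included, and the job is handed in when it is done.

```bash
ls; mkdir -p pics
cat > h.py <<'E'
import numpy as np, cv2
from scipy.spatial.transform import Rotation as R
from workcell import env
def cam(n):
    c=env.camera(n)
    if n!='wrist':
        c['T']=np.eye(4); c['T'][:3,:3]=cv2.Rodrigues(np.array(c['rvec'],float))[0]; c['T'][:3,3]=np.ravel(c['tvec']); c['T']=np.linalg.inv(c['T'])
    return c
def wristcam():
    s=env.state(); c=env.camera('wrist')
    W=np.eye(4); W[:3,:3]=R.from_rotvec(s['orientation']).as_matrix(); W[:3,3]=s['position']
    c['T']=W@np.array(c['hand_eye']); return c
def rays(c,px):
    p=cv2.undistortPoints(np.array(px,float).reshape(-1,1,2),np.array(c['mtx'],float),np.array(c['D'],float)).reshape(-1,2)
    return np.c_[p,np.ones(len(p))]
def onplane(c,px,z):
    d=rays(c,px)@c['T'][:3,:3].T; o=c['T'][:3,3]
    return o+d*((z-o[2])/d[:,2])[:,None]
def depthpts(c,px):
    px=np.array(px); z=c['z_map'][px[:,1].astype(int),px[:,0].astype(int)]
    return (rays(c,px)*z[:,None])@c['T'][:3,:3].T+c['T'][:3,3]
def move(target_p,target_R=None):
    "shift/turn in scaled units from the current measured pose"
    s=env.state(); r=R.from_rotvec(s['orientation'])
    d=r.inv().apply(np.array(target_p)-s['position'])/0.1
    t=(r.inv()*target_R).as_rotvec()/(np.pi/4) if target_R is not None else np.zeros(3)
    return np.round(d,3),np.round(t,3)
E
python3 - <<'E'
from h import *
s=env.state(); print({k:np.round(v,3) for k,v in s.items()})
print(R.from_rotvec(s['orientation']).as_matrix().round(3))
a=cam('scene');b=cam('top')
cv2.imwrite('pics/a.png',a['frame']);cv2.imwrite('pics/b.png',b['frame'])
print(a['T'].round(3),b['T'].round(3), env.camera('wrist')['hand_eye'])
E
```

```text
pics
{'time': np.float64(0.0), 'q': array([-1.321,  0.287,  1.578, -0.   ,  1.279, -0.15 ]), 'joint_velocities': array([ 0.001, -0.001,  0.001, -0.001, -0.   ,  0.001]), 'effort': array([-1.0000e-03, -4.0599e+01, -2.9263e+01, -0.0000e+00,  6.0000e-03,
        0.0000e+00]), 'position': array([ 0.263, -0.621,  0.23 ]), 'orientation': array([-3.077, -0.623,  0.   ]), 'wrist_force': array([ 0.511,  0.783, -0.674]), 'moment': array([-0.015, -0.011,  0.037]), 'grip_force': np.float64(0.0), 'opening': np.float64(0.085)}
[[ 0.921  0.389 -0.001]
 [ 0.389 -0.921  0.002]
 [ 0.    -0.002 -1.   ]]
[[-0.577  0.494 -0.65   1.203]
 [ 0.817  0.358 -0.453  0.561]
 [ 0.009 -0.792 -0.61   0.891]
 [ 0.     0.     0.     1.   ]] [[-0.015 -0.998  0.064  0.353]
 [-1.     0.015 -0.005  0.041]
 [ 0.004 -0.065 -0.998  1.535]
 [ 0.     0.     0.     1.   ]] [[-5.02323045e-04 -9.60204081e-01 -2.79298891e-01  7.11980999e-02]
 [ 9.99999778e-01 -3.60031528e-04 -5.60758369e-04 -6.62326837e-04]
 [ 4.37886068e-04 -2.79299111e-01  9.60204049e-01 -1.41549590e-01]
 [ 0.00000000e+00  0.00000000e+00  0.00000000e+00  1.00000000e+00]]
```

View pics/a.png

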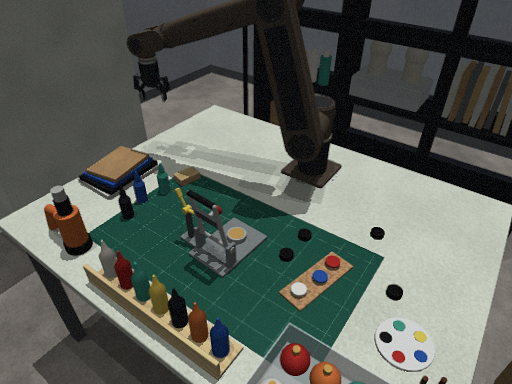

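View pics/b.png

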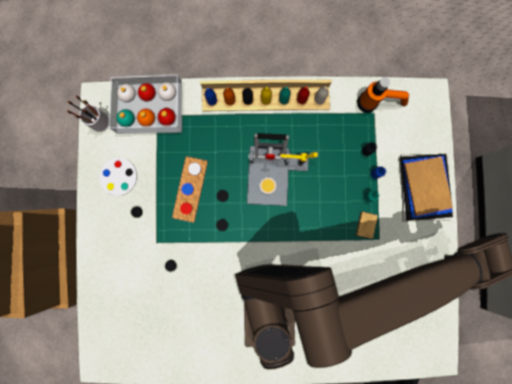

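The scene view shows the press at about (220,240) and the board at (317,280). In the top view the press bed is at (268,185). Red candidates in the top view:
- the disc on the cork board at (186,208)
- a palette blob at (118,164)
- balls in the tray at (147,92) and (167,117)

Only the one on the cork board fits, since it lies in a row with the blue and white badges. I'll confirm it in an enlarged crop and measure.

Run:
```python
from h import *
b=cam('top');a=cam('scene')
f=b['frame']; hsv=cv2.cvtColor(f,cv2.COLOR_BGR2HSV)
def cen(c,m,x0,y0,x1,y1):
    mm=np.zeros_like(m); mm[y0:y1,x0:x1]=m[y0:y1,x0:x1]
    n,l,s,ce=cv2.connectedComponentsWithStats(mm.astype(np.uint8)); i=1+np.argmax(s[1:,4]); return ce[i],s[i]
H,S,V=cv2.split(hsv)
red=((H<6)|(H>172))&(S>150)&(V>90)
c,s=cen(b,red,165,190,210,225); print('red',c,s,onplane(b,[c],.024))
br=(H>15)&(H<30)&(S>60)&(V>140)
c,s=cen(b,br,255,170,282,200); print('bed',c,s,onplane(b,[c],.030))
fa=a['frame'];h2=cv2.cvtColor(fa,cv2.COLOR_BGR2HSV);H,S,V=cv2.split(h2)
red=((H<6)|(H>172))&(S>150)&(V>90)
c,s=cen(a,red,310,245,350,275); print('red scene',c,s,onplane(a,[c],.024))
br=(H>12)&(H<30)&(S>50)&(V>120)
c,s=cen(a,br,222,222,252,248); print('bed scene',c,s,onplane(a,[c],.030))
t=cv2.resize(f[120:230,150:330],None,fx=4.4,fy=4.4,interpolation=cv2.INTER_CUBIC)[:480]
cv2.imwrite('pics/c.png',t)
t=cv2.resize(fa[170:310,160:360],None,fx=4,fy=4,interpolation=cv2.INTER_CUBIC)
cv2.imwrite('pics/d.png',t)
```

```text
red [185.90721649 208.02061856] [181 203  11  11  97] [[0.42871574 0.30652021 0.024     ]]
bed [267.48484848 185.1030303 ] [261 178  14  15 165] [[ 0.51003546 -0.00205736  0.03      ]]
red scene [332.48461538 260.92307692] [326 256  14  11 130] [[0.43126661 0.30839859 0.024     ]]
bed scene [236.33333333 232.9375    ] [229 228  16  11 144] [[ 0.51078748 -0.00227945  0.03      ]]
```

View pics/c.png

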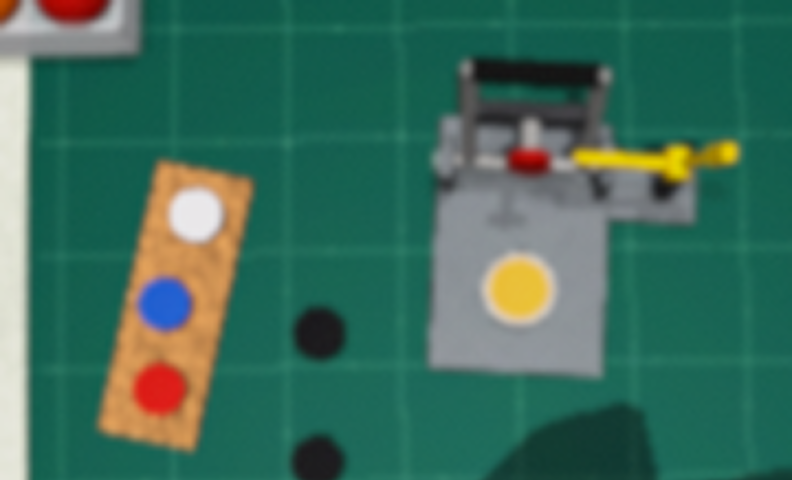

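View pics/d.png

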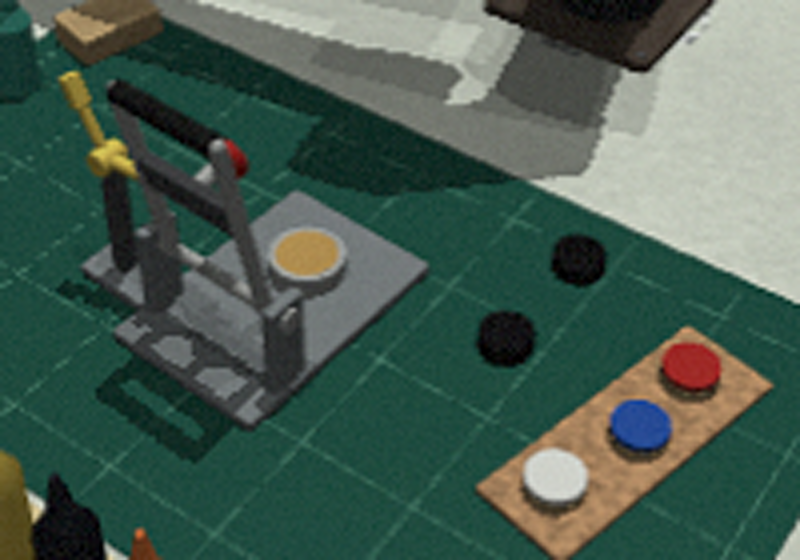

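The crops confirm it. The red disc on the cork, at (160,389) in the top crop, is in a row with the blue and white badges. The black pucks are lookalikes. The lever is up and the catch is shut, on the right. Moving over to the badge, at a height above the press.

```bash
python3 -m crank '[[85,0,0,-1,0,0,0],[85,0.9,-0.9,-1,0,0,0],[85,0.9,-0.9,-1,0,0,0],[85,0.9,-0.9,-1,0,0,0]]' 40
python3 -m crank '[[85,1,-1,0,0,0,-0.25],[85,1,-1,0,0,0,-0.5],[85,1,-1,0,0,0,-0.75],[85,1,-1,0,0,0,-1],[85,1,-1,0,0,0,-1]]'
python3 -m crank '[[85,1,0.3,0,0,0,-0.25],[85,1,0.3,0,0,0,-0.49],[85,1,0.3,0,0,0,-0.49]]'
python3 - <<'E'
from h import *
s=env.state(); m=R.from_rotvec(s['orientation']).as_matrix(); print(s['time'],s['position'].round(4),np.arctan2(m[1,0],m[0,0]),s['q'].round(2),s['wrist_force'].round(1))
b=cam('top')
P=lambda x,y:[150+x/4.4-.5,120+y/4.4-.5]
f=onplane(b,[P(430,368),P(603,377)],.012); g=onplane(b,[P(470,70),P(608,77)],.256)
l=onplane(b,[P(430,368),P(439,200)],.012);
for q in (f,g): 
    d=q[0]-q[1]; print(q.round(3),'yaw',np.arctan2(-d[0],d[1]))
d=l[1]-l[0];print('yaw side',np.arctan2(d[1],d[0]))
w=onplane(b,[P(196,215),P(160,389)],.024);print(w)
c=onplane(b,[P(160,160),P(98,432),P(253,180),P(195,450)],.008);print(c)
E
```

```text
time: 0.75
position: [0.3123, -0.5016, 0.334]
orientation: [3.074, 0.628, 0.002]
wrist_force: [-0.6, -1.1, -0.7]
opening: 0.0846
grip_force: 0.0
time: 1.38
position: [0.3637, -0.373, 0.3308]
orientation: [-2.606, -1.754, 0.0]
wrist_force: [0.0, 1.8, -0.7]
opening: 0.085
grip_force: 0.0
time: 1.75
position: [0.4302, -0.2903, 0.331]
orientation: [-2.221, -2.222, -0.0]
wrist_force: [0.5, -0.2, -0.2]
opening: 0.085
grip_force: 0.0
1.75 [ 0.4302 -0.2903  0.331 ] 1.5712329822624196 [-0.79 -0.12  1.83  0.    1.43 -0.79] [ 0.5 -0.2 -0.2]
[[ 0.444  0.075  0.012]
 [ 0.434 -0.074  0.012]] yaw -0.06711233049874221
[[ 0.648  0.038  0.256]
 [ 0.642 -0.064  0.256]] yaw -0.06445362789537169
yaw side -0.0665919402073818
[[0.57882972 0.27510857 0.024     ]
 [0.42913889 0.30668397 0.024     ]]
[[0.63037845 0.30927097 0.008     ]
 [0.39341752 0.36389732 0.008     ]
 [0.61111821 0.22758443 0.008     ]
 [0.37678604 0.27932439 0.008     ]]
```

```bash
python3 -m crank '[[85,1,0.7,0,0,0,0],[85,1,0.7,0,0,0,0]]'
python3 -m crank '[[85,1,0,0,0,0,0],[85,1,0,0,0,0,0]]'
python3 -m crank '[[85,1,0,0,0,0,0],[85,1,0,0,0,0,0]]'
python3 -m crank '[[85,1,-0.2,0,0,0,-0.2],[85,1,-0.2,0,0,0,-0.4],[85,1,-0.2,0,0,0,-0.6],[85,1,-0.2,0,0,0,-0.86],[85,1,-0.2,0,0,0,-0.86]]'
python3 - <<'E'
from h import *
s=env.state(); m=R.from_rotvec(s['orientation']); print(s['position'])
print(move([.43,.307,.2],R.from_euler('z',2.92)*R.from_euler('x',np.pi)))
E
```

```text
time: 2.05
position: [0.4994, -0.1925, 0.3311]
orientation: [2.23, 2.213, -0.001]
wrist_force: [0.9, -0.6, 0.0]
opening: 0.0849
grip_force: 0.0
time: 2.3
position: [0.4993, -0.0908, 0.3309]
orientation: [-2.225, -2.217, 0.001]
wrist_force: [1.0, 0.1, -0.3]
opening: 0.0854
grip_force: 0.0
time: 2.55
position: [0.4994, 0.009, 0.3312]
orientation: [2.226, 2.216, -0.0]
wrist_force: [-0.0, -0.5, 0.4]
opening: 0.0848
grip_force: 0.0
time: 3.18
position: [0.4799, 0.1073, 0.3311]
orientation: [-1.368, -2.828, 0.001]
wrist_force: [-0.7, 0.4, -0.8]
opening: 0.085
grip_force: 0.0
[0.47992145 0.10730962 0.33108888]
(array([1.876, 0.849, 1.31 ]), array([-0.001, -0.   , -0.865]))
```

```bash
python3 -m crank '[[85,0.5,0.2,0.1,0,0,-0.2],[85,0.94,0.42,0.3,0,0,-0.4],[85,0.94,0.42,0.65,0,0,-0.6],[85,0.94,0.42,0.65,0,0,-0.86],[85,0.94,0.42,0.65,0,0,-0.865],[85,0.94,0.42,0.65,0,0,-0.865]]'
cat >> h.py <<'E'
def disc(c,hue,z,smin=150,vmin=70):
    hsv=cv2.cvtColor(c['frame'],cv2.COLOR_BGR2HSV);H,S,V=cv2.split(hsv)
    lo,hi=hue; m=(((H>=lo)&(H<=hi)) if lo<hi else ((H>=lo)|(H<=hi)))&(S>smin)&(V>vmin)
    n,l,s,ce=cv2.connectedComponentsWithStats(m.astype(np.uint8))
    for i in np.argsort(-s[1:,4])[:2]+1:
        cnt=max(cv2.findContours((l==i).astype(np.uint8),0,1)[0],key=cv2.contourArea).reshape(-1,2).astype(float)
        w=onplane(c,cnt,z); (x,y),r=cv2.minEnclosingCircle(w[:,:2].astype(np.float32)); A=np.c_[w[:,:2],np.ones(len(w))]
        k=np.linalg.lstsq(A,(w[:,:2]**2).sum(1),rcond=None)[0]/[2,2,1]
        print('px',ce[i].round(1),s[i],'fit',k[:2].round(4),'r',np.sqrt(k[2]+k[0]**2+k[1]**2).round(4))
E
python3 - <<'E'
from h import *
print(move([.43,.307,.2],R.from_euler('z',2.92)*R.from_euler('x',np.pi)))
c=wristcam(); cv2.imwrite('pics/w1.png',c['frame']); disc(c,(172,6),.024)
E
```

```text
time: 3.92
position: [0.4543, 0.2076, 0.2669]
orientation: [0.348, 3.121, 0.0]
wrist_force: [-1.2, -0.7, -0.3]
opening: 0.085
grip_force: 0.0
(array([0.457, 0.915, 0.669]), array([ 0.001,  0.001, -0.001]))
px [325.  124.5] [308 107  35  36 989] fit [0.4306 0.309 ] r 0.0221
px [ 78.3 369.3] [ 59 352  35  32 747] fit [ 0.7403 -0.1681] r 0.034
```

View pics/w1.png

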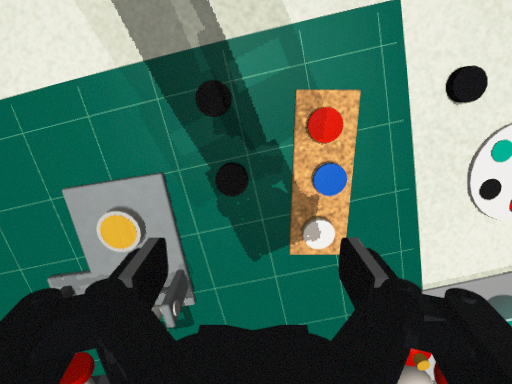

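The wrist view shows the red badge at (325,124) at the end of the board's row, and the press bed at (119,231). The fit of (0.4306, 0.309) agrees with the other views. Moving above it.

```bash
python3 -m crank '[[85,0.46,0.92,0.67,0,0,0],[85,0.46,0.92,0.67,0,0,0],[85,0.46,0.92,0.67,0,0,0],[85,0.46,0.92,0.67,0,0,0]]'
python3 - <<'E'
from h import *
c=wristcam(); disc(c,(172,6),.024); disc(c,(15,32),.030,100,100)
print(move([.4308,.309,.112],R.from_euler('z',2.92)*R.from_euler('x',np.pi)))
E
```

```text
time: 4.47
position: [0.4291, 0.3079, 0.2001]
orientation: [0.341, 3.122, 0.0]
wrist_force: [0.1, -0.6, 1.2]
opening: 0.0848
grip_force: 0.0
px [254.  170.9] [ 234  151   41   40 1266] fit [0.4302 0.3097] r 0.022
px [486.5 255. ] [475 245  24  21 391] fit [0.5959 0.5681] r 0.0144
px [259.4 217.6] [ 223  130   73  179 7662] fit [0.4958 0.303 ] r 0.0833
px [ 25.1 282.6] [  8 269  40  32 825] fit [ 5.073e-01 -5.000e-04] r 0.0225
(array([-0.007,  0.015,  0.887]), array([0.001, 0.003, 0.004]))
```

```bash
python3 -m crank '[[85,-0.01,0.016,1,0,0,0],[85,-0.01,0.016,1,0,0,0],[85,-0.01,0.016,1,0,0,0]]'
python3 -m crank '[[85,0,0,0.5,0,0,0],[85,0,0,0.75,0,0,0],[85,0,0,0.88,0,0,0],[85,0,0,0.88,0,0,0],[85,0,0,0.88,0,0,0]]'
python3 -m crank '[[60,0,0,0,0,0,0],[42,0,0,0,0,0,0],[42,0,0,0,0,0,0],[42,0,0,0,0,0,0],[42,0,0,0,0,0,0],[42,0,0,0,0,0,0]]' 30
python3 - <<'E'
from h import *
s=env.state(); print(s['position'],s['opening'],s['grip_force'])
E
```

```text
time: 4.9
position: [0.4288, 0.3075, 0.0974]
orientation: [-0.343, -3.118, 0.004]
wrist_force: [-0.3, 0.1, 0.5]
opening: 0.085
grip_force: 0.0
time: 5.52
position: [0.4315, 0.3099, 0.0134]
orientation: [0.34, 3.12, 0.003]
wrist_force: [0.8, 0.2, 0.9]
opening: 0.085
grip_force: 0.0
time: 6.28
position: [0.4303, 0.3096, 0.0122]
orientation: [0.34, 3.122, 0.001]
wrist_force: [-1.3, -1.1, 5.3]
opening: 0.0445
grip_force: 30.7
[0.43032018 0.30964851 0.01221733] 0.04454604549301092 30.675923824310303
```

```bash
python3 -m crank '[[42,0,0,-0.3,0,0,0],[42,0,0,-1,0,0,0],[42,0,0,-1,0,0,0],[42,0,0,-1,0,0,0]]'
python3 - <<'E'
from h import *
c=wristcam(); s=env.state(); cv2.imwrite('pics/w2.png',c['frame']); disc(c,(172,6),s['position'][2]+.012)
print(s['position'],s['wrist_force'])
E
```

```text
time: 6.78
position: [0.4298, 0.3093, 0.1115]
orientation: [0.34, 3.122, 0.001]
wrist_force: [-0.1, -0.1, -1.0]
opening: 0.0444
grip_force: 31.0
px [252.8 250.5] [ 209  208   89   86 5996] fit [0.4295 0.31  ] r 0.0227
[0.42889544 0.30886509 0.11005913] [-0.78247809  0.07557089 -0.97072371]
```

View pics/w2.png

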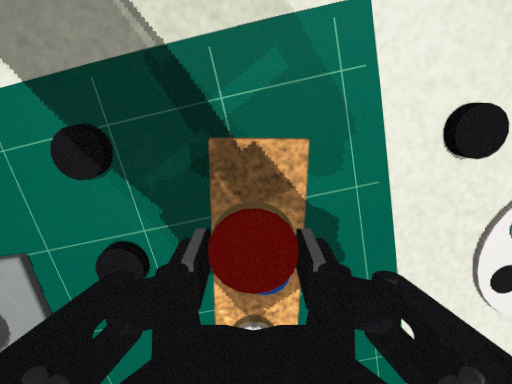

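The badge is held flat and centred between the fingers at (253,250), and the board's badge spot is now empty. Carrying it to the bed.

```bash
python3 -m crank '[[42,-0.25,-0.45,-0.2,0,0,0.2],[42,-0.51,-0.91,-0.4,0,0,0.4],[42,-0.51,-0.91,-0.4,0,0,0.6],[42,-0.51,-0.91,-0.4,0,0,0.8],[42,-0.51,-0.91,-0.4,0,0,0.9],[42,-0.51,-0.91,-0.4,0,0,0.9]]'
python3 -m crank '[[42,-0.5,-0.18,0,0,0,0.2],[42,-0.98,-0.36,0,0,0,0.4],[42,-0.98,-0.36,0,0,0,0.6],[42,-0.98,-0.36,0,0,0,0.8],[42,-0.98,-0.36,0,0,0,0.9],[42,-0.98,-0.36,0,0,0,0.9]]'
python3 - <<'E'
from h import *
c=wristcam(); cv2.imwrite('pics/w3.png',c['frame']); disc(c,(15,32),.030,100,100)
print(move([.5105,-.002,.15],R.from_euler('z',np.pi/2-.066)*R.from_euler('x',np.pi)))
E
```

```text
time: 7.58
position: [0.4587, 0.209, 0.1488]
orientation: [-1.397, -2.81, 0.005]
wrist_force: [0.2, 0.6, -1.3]
opening: 0.0445
grip_force: 31.1
time: 8.32
position: [0.4896, 0.1095, 0.15]
orientation: [-2.283, -2.155, 0.003]
wrist_force: [-0.0, -0.8, -0.2]
opening: 0.0442
grip_force: 31.1
px [309.7  13.9] [ 161    0  233   41 4359] fit [0.523  0.2616] r 0.0577
px [284.3 292.6] [258 268  46  40 876] fit [ 0.5136 -0.005 ] r 0.02
(array([-1.102,  0.271,  0.002]), array([-0.003,  0.   ,  0.011]))
```

View pics/w3.png

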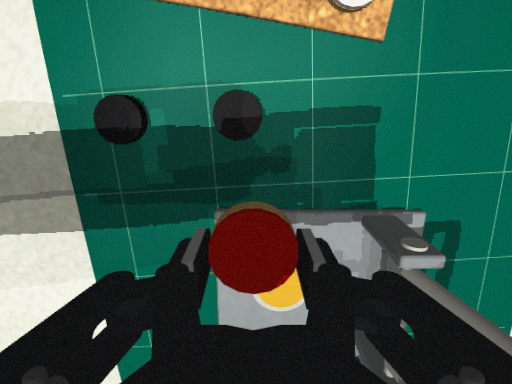

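The badge at (253,250) hides part of the bed; the brass shows at (284,293). I'll fit the bed from the earlier clear wrist view and from the visible arc here.

Run:
```python
from h import *
from scipy.optimize import least_squares
c=env.camera('wrist'); s=env.state()
def setT(c,p,o):
    W=np.eye(4);W[:3,:3]=R.from_rotvec(o).as_matrix();W[:3,3]=p;c['T']=W@np.array(c['hand_eye'])
def brass(c,sel):
    H,S,V=cv2.split(cv2.cvtColor(c['frame'],cv2.COLOR_BGR2HSV))
    m=((H>=15)&(H<=32)&(S>100)&(V>100)).astype(np.uint8); 
    n,l,st,ce=cv2.connectedComponentsWithStats(m)
    i=[k for k in range(1,n) if sel(*ce[k]) and st[k,4]>300][0]
    return max(cv2.findContours((l==i).astype(np.uint8),0,1)[0],key=cv2.contourArea).reshape(-1,2).astype(float)
d=dict(c); d['frame']=cv2.imread('pics/w1.png'); setT(d,[.4543,.2076,.2669],[.348,3.121,0])
q=brass(d,lambda x,y:abs(x-119)<15 and abs(y-231)<15)
w=onplane(d,q,.03)[:,:2]; f=least_squares(lambda v:np.hypot(*(w-v[:2]).T)-v[2],[.51,0,.025]); print('w1',f.x, np.abs(f.fun).max())
setT(c,s['position'],s['orientation'])
q=brass(c,lambda x,y:abs(x-284)<15 and abs(y-292)<15)
w=onplane(c,q,.03)[:,:2]
for it in range(6):
    f=least_squares(lambda v:np.hypot(*(w-v[:2]).T)-.0255,[.51,-.001]) if it==0 else least_squares(lambda v:np.hypot(*(w[k]-v[:2]).T)-.0255,f.x)
    r=np.hypot(*(w-f.x[:2]).T)-.0255; k=np.abs(r)<(.004,.003,.002,.0015,.001,.001)[it]
print('arc',f.x,k.sum(),len(k), q[k].min(0),q[k].max(0))
```

```text
w1 [ 0.51087417 -0.00082879  0.02519289] 0.0009632090182937342
arc [ 0.51543439 -0.0067219 ] 10 116 [259. 271.] [297. 299.]
```

```bash
python3 -m crank '[[42,-0.5,0.14,0,0,0,0],[42,-1,0.28,0,0,0,0.01],[42,-1,0.28,0.4,0,0,0.01],[42,-1,0.28,0.6,0,0,0.01],[42,-1,0.28,0.6,0,0,0.01],[42,-1,0.28,0.6,0,0,0.01]]'
python3 - <<'E'
from h import *
s=env.state();print(s['position'],s['wrist_force'])
print(move([.5109,-.001,.0365],R.from_euler('z',np.pi/2-.066)*R.from_euler('x',np.pi)))
E
```

```text
time: 9.18
position: [0.5131, 0.0081, 0.0922]
orientation: [2.293, 2.146, 0.001]
wrist_force: [0.2, -0.8, -0.0]
opening: 0.0449
grip_force: 31.1
[0.51305723 0.00814522 0.09219388] [ 0.23195661 -0.81506447 -0.01697808]
(array([-0.093, -0.016,  0.557]), array([ 0.002,  0.   , -0.001]))
```

```bash
python3 -m crank '[[42,-0.09,-0.016,0.2,0,0,0],[42,-0.09,-0.016,0.4,0,0,0],[42,-0.09,-0.016,0.5,0,0,0],[42,-0.09,-0.016,0.55,0,0,0],[42,-0.09,-0.016,0.56,0,0,0],[42,-0.09,-0.016,0.56,0,0,0]]'
python3 -m crank '[[42,0,0,0.01,0,0,0],[42,0,0,0.02,0,0,0],[42,0,0,0.02,0,0,0]]'
```

```text
time: 9.93
position: [0.5108, -0.0009, 0.036]
orientation: [2.294, 2.145, 0.001]
wrist_force: [-0.3, 0.2, -0.5]
opening: 0.0446
grip_force: 31.1
time: 10.3
position: [0.5106, -0.0008, 0.0342]
orientation: [2.295, 2.145, 0.0]
wrist_force: [-2.2, 1.2, 5.2]
opening: 0.0442
grip_force: 31.6
```

Contact came at 0.0342 as predicted. Releasing and lifting clear.

```bash
python3 -m crank '[[52,0,0,0,0,0,0],[60,0,0,0,0,0,0],[70,0,0,0,0,0,0],[70,0,0,0,0,0,0],[70,0,0,-0.3,0,0,0],[70,0,0,-0.6,0,0,0],[70,0,0,-1,0,0,0],[70,0,0,-1,0,0,0]]'
python3 - <<'E'
from h import *
c=wristcam(); disc(c,(172,6),.046)
b=cam('top');disc(b,(172,6),.046);a=cam('scene');disc(a,(172,6),.046)
t=cv2.resize(a['frame'][170:270,150:280],None,fx=6,fy=6,interpolation=cv2.INTER_CUBIC)
cv2.imwrite('pics/e.png',t); cv2.imwrite('pics/w4.png',c['frame'])
E
```

```text
time: 11.3
position: [0.5129, -0.0013, 0.1372]
orientation: [2.29, 2.141, 0.007]
wrist_force: [0.3, 0.4, -0.1]
opening: 0.0699
grip_force: 0.0
px [475.3 284.9] [ 421  250   91   89 4134] fit [ 0.7112 -0.1224] r 0.0494
px [249.1 191.8] [ 223  166   53   53 2210] fit [5.104e-01 1.000e-04] r 0.0221
px [166.5 116.9] [158 108  17  17 185] fit [0.7781 0.3796] r 0.0308
px [146.7  92.3] [138  83  17  18 182] fit [0.8783 0.4588] r 0.0294
px [295.  359.2] [281 343  29  31 612] fit [0.7768 0.3787] r 0.0348
px [121.4 262.8] [115 251  15  21 171] fit [ 0.8202 -0.1961] r 0.0293
```

View pics/w4.png

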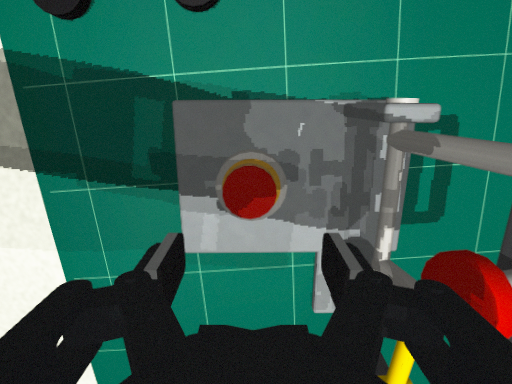

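The badge sits flat on the bed at (249,192), and the steel rim runs from about 217 to 285 in x. Checking the rim's centre and working out the catch targets.

Run:
```python
from h import *
c=wristcam()
print(onplane(c,[[217,187],[285,187],[251,153]],.03).round(4))
H,S,V=cv2.split(cv2.cvtColor(c['frame'],cv2.COLOR_BGR2HSV))
m=((H>=12)&(H<=32)&(S>80)&(V>60)).astype(np.uint8);m[:,:200]=0;m[:,300:]=0;m[:140]=0;m[230:]=0
ys,xs=np.nonzero(m); hull=cv2.convexHull(np.c_[xs,ys].astype(np.int32)).reshape(-1,2)
w=onplane(c,hull,.03)[:,:2]; from scipy.optimize import least_squares
w=w[hull[:,1]<195]; f=least_squares(lambda v:np.hypot(*(w-v[:2]).T)-.026,[.51,0]); print('brass',f.x,np.abs(f.fun).max(),len(w))
a=-.066; o=np.array([.5107+.1*np.cos(a),-.0005+.1*np.sin(a),0]); RP=R.from_euler('z',a)
for b in (cam('top'),cam('scene')):
    H,S,V=cv2.split(cv2.cvtColor(b['frame'],cv2.COLOR_BGR2HSV)); m=((H>=22)&(H<=33)&(S>170)&(V>110)).astype(np.uint8)
    n,l,st,ce=cv2.connectedComponentsWithStats(m)
    i=1+np.argmax(st[1:,4])
    for i in range(1,n):
        if st[i,4]>25: 
            ys,xs=np.nonzero(l==i); p=depthpts(b,np.c_[xs,ys]); q=RP.inv().apply(p-o); print(ce[i].round(),st[i], q.min(0).round(3),q.max(0).round(3))
            k=np.argsort(-q[:,2])[:8]; print(q[k].round(3).tolist())
```

```text
[[4.784e-01 4.300e-03 3.000e-02]
 [5.369e-01 4.000e-04 3.000e-02]
 [5.097e-01 3.180e-02 3.000e-02]]
brass [ 5.11987504e-01 -4.13021352e-04] 0.0006972106121018971 19
[266.  93.] [261  87  11  14  93] [0.215 0.003 0.016] [0.285 0.04  0.155]
[[0.231, 0.019, 0.155], [0.236, 0.02, 0.154], [0.232, 0.019, 0.144], [0.232, 0.023, 0.142], [0.237, 0.023, 0.14], [0.233, 0.016, 0.14], [0.229, 0.023, 0.139], [0.23, 0.019, 0.139]]
[300. 156.] [280 152  37   9 150] [-0.26  -0.179 -0.002] [0.04  0.031 1.535]
[[-0.26, 0.031, 1.535], [-0.006, -0.149, 0.202], [-0.006, -0.146, 0.2], [-0.001, -0.156, 0.199], [-0.005, -0.153, 0.199], [-0.008, -0.153, 0.198], [-0.008, -0.156, 0.197], [-0.004, -0.156, 0.196]]
[110. 186.] [108 183   5   7  27] [-0.144  0.598  0.003] [-0.12   0.617  0.015]
[[-0.129, 0.609, 0.015], [-0.136, 0.598, 0.012], [-0.14, 0.609, 0.012], [-0.144, 0.605, 0.011], [-0.12, 0.607, 0.011], [-0.14, 0.606, 0.011], [-0.132, 0.611, 0.01], [-0.128, 0.599, 0.009]]
```

The badge is about 1.5 mm from the bed's centre, lying flat. Next is the catch: go up, across, then down on the inner side of the tab with the fingers shut.

```bash
python3 -m crank '[[40,0,0,-1,0,0,0],[0,0,0,-1,0,0,0],[0,0,0,-1,0,0,0]]'
python3 -m crank '[[0,0,0,-1,0,0,0],[0,-1,0,-1,0,0,0],[0,-1,0,-1,0,0,0],[0,-1,0,-1,0,0,0]]'
python3 -m crank '[[0,-0.13,0.5,0,0,0,0],[0,-0.13,0.96,0,0,0,0],[0,-0.13,0.96,0,0,0,0],[0,-0.13,0.96,0,0,0,0]]'
python3 - <<'E'
from h import *
s=env.state();a=-.066; o=np.array([.5107+.1*np.cos(a),-.0005+.1*np.sin(a),0]); RP=R.from_euler('z',a)
print(RP.inv().apply(s['position']-o),s['q'].round(2))
g=RP.apply([-.004,-.112,.184])+o; print(g,move(g,R.from_euler('z',np.pi/2-.066)*R.from_euler('x',np.pi)))
c=wristcam();cv2.imwrite('pics/w5.png',c['frame'])
E
```

```text
time: 11.98
position: [0.512, -0.0011, 0.2366]
orientation: [2.291, 2.142, 0.006]
wrist_force: [0.4, 0.5, 0.1]
opening: 0.0154
grip_force: 0.0
time: 12.48
position: [0.5033, -0.1027, 0.3325]
orientation: [-2.299, -2.14, 0.001]
wrist_force: [-0.3, 0.6, -0.1]
opening: 0.0002
grip_force: 0.0
time: 12.98
position: [0.5976, -0.1189, 0.331]
orientation: [-2.291, -2.144, 0.003]
wrist_force: [-0.1, 0.7, 0.3]
opening: 0.0
grip_force: 0.0
[-0.00548648 -0.11245111  0.33102106] [-0.36  0.09  1.63  0.    1.43 -0.3 ]
[ 0.59910435 -0.11858755  0.184     ] (array([0.002, 0.021, 1.47 ]), array([-0.005, -0.002, -0.001]))
```

View pics/w5.png

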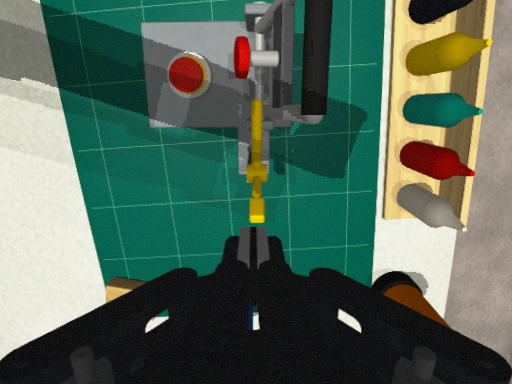

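The wrist view shows the tab at (257,210), the catch's hinge boss at (257,172) and the bar up to (257,105), lined up with the closed fingers. I'll get the tab's position from depth before lowering.

Run:
```python
from h import *
c=wristcam();a=-.066; o=np.array([.5107+.1*np.cos(a),-.0005+.1*np.sin(a),0]); RP=R.from_euler('z',a)
px=[[257,y] for y in range(195,226,3)]+[[257,172],[250,172],[265,172]]
for p,q in zip(px,RP.inv().apply(depthpts(c,px)-o).round(4)): print(p,q)
```

```text
[257, 195] [-0.0017 -0.1355  0.1697]
[257, 198] [-0.0018 -0.1371  0.1755]
[257, 201] [-0.0018 -0.1391  0.1794]
[257, 204] [-0.0018 -0.1418  0.1812]
[257, 207] [-0.0019 -0.143   0.1873]
[257, 210] [-0.0019 -0.1452  0.1903]
[257, 213] [-0.002  -0.1471  0.1939]
[257, 216] [-0.002  -0.1497  0.1957]
[257, 219] [-0.0019 -0.1536  0.1942]
[257, 222] [-0.0019 -0.158   0.1915]
[257, 225] [ 0.0005 -0.2434 -0.0009]
[257, 172] [-0.0014 -0.1168  0.1399]
[250, 172] [-0.0096 -0.1169  0.1392]
[265, 172] [ 0.0079 -0.1168  0.1396]
```

```bash
python3 -m crank '[[0,0,0.03,0.5,0,0,0],[0,0,0.03,1,0,0,0],[0,0,0.03,1,0,0,0]]'
python3 -m crank '[[0,0,0,0.3,0,0,0],[0,0,0,0.47,0,0,0],[0,0,0,0.47,0,0,0],[0,0,0,0.47,0,0,0]]'
python3 -m crank '[[0,-0.1,0,0.01,0,0,0],[0,-0.16,0,0.02,0,0,0],[0,-0.21,0,0.03,0,0,0],[0,-0.26,0,0.06,0,0,0],[0,-0.31,0,0.09,0,0,0],[0,-0.36,0,0.14,0,0,0],[0,-0.41,0,0.19,0,0,0],[0,-0.41,0,0.19,0,0,0]]'
python3 - <<'E'
from h import *
s=env.state();a=-.066; o=np.array([.5107+.1*np.cos(a),-.0005+.1*np.sin(a),0]); RP=R.from_euler('z',a)
print(RP.inv().apply(s['position']-o).round(4),s['wrist_force'].round(1))
E
```

```text
time: 13.45
position: [0.5979, -0.1189, 0.2286]
orientation: [-2.289, -2.139, 0.007]
wrist_force: [-0.7, -0.5, -0.5]
opening: 0.0002
grip_force: 0.0
time: 13.95
position: [0.6021, -0.1205, 0.1882]
orientation: [2.293, 2.143, 0.002]
wrist_force: [0.3, -0.5, -0.3]
opening: -0.0001
grip_force: 0.0
time: 14.95
position: [0.5981, -0.1615, 0.1663]
orientation: [-2.295, -2.144, 0.001]
wrist_force: [0.5, 0.1, 0.7]
opening: -0.0002
grip_force: 0.0
[-0.0022 -0.1548  0.1663] [0.5 0.1 0.7]
```

```bash
python3 -m crank '[[0,-0.03,0,0.07,0,0,0],[0,-0.05,0,0.14,0,0,0],[0,-0.1,0,0.22,0,0,0],[0,-0.14,0,0.3,0,0,0],[0,-0.16,0,0.33,0,0,0],[0,-0.16,0,0.33,0,0,0]]'
python3 - <<'E'
from h import *
s=env.state();a=-.066; o=np.array([.5107+.1*np.cos(a),-.0005+.1*np.sin(a),0]); RP=R.from_euler('z',a)
print(RP.inv().apply(s['position']-o).round(4),s['wrist_force'].round(1))
c=cam('scene'); cv2.imwrite('pics/f.png',cv2.resize(c['frame'][150:270,120:280],None,fx=5,fy=5,interpolation=cv2.INTER_CUBIC))
E
```

```text
time: 15.7
position: [0.598, -0.1753, 0.1367]
orientation: [-2.293, -2.143, -0.005]
wrist_force: [-3.4, 7.7, 12.5]
opening: -0.0001
grip_force: 6.5
[-0.0013 -0.1687  0.1367] [-3.4  7.7 12.5]
```

View pics/f.png

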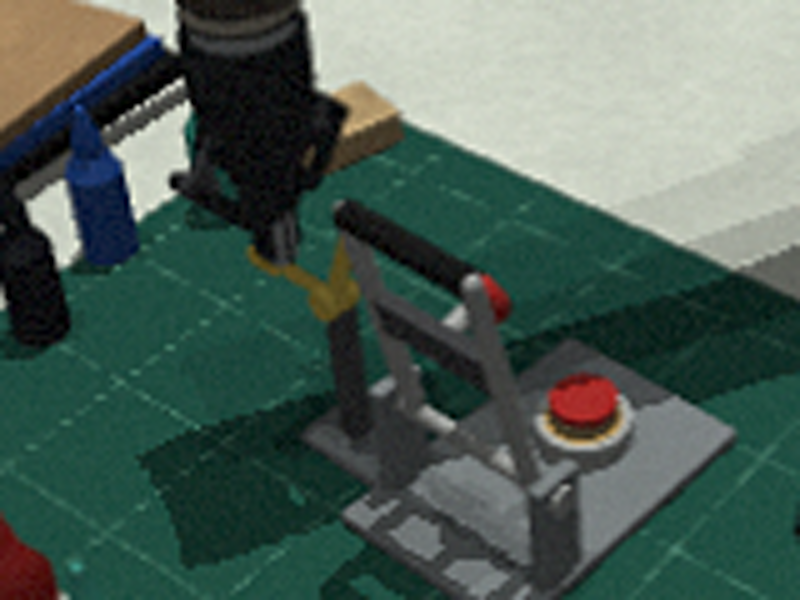

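The scene view shows the catch's tab pushed down level at (270,260) and its bar upright at (343,260). The 12 N reaction means it is at its stop. The badge sits on the bed. Retreating and moving above the lever grip.

```bash
python3 -m crank '[[0,0,0,-0.2,0,0,0],[0,0,0,-1,0,0,0],[0,0,0,-1,0,0,0],[0,0,0,-1,0,0,0]]'
python3 -m crank '[[20,0,0,-0.6,0,0,0],[50,0.5,0,-1,0,0,0],[50,1,0,-1,0,0,0],[50,1,0,-1,0,0,0],[50,1,0,-1,0,0,0]]'
python3 -m crank '[[50,0.35,0.2,0,0,0,0],[50,0.69,0.37,0,0,0,0],[50,0.69,0.37,0,0,0,0],[50,0.69,0.37,0,0,0,0]]'
python3 - <<'E'
from h import *
s=env.state();a=-.066; o=np.array([.5107+.1*np.cos(a),-.0005+.1*np.sin(a),0]); RP=R.from_euler('z',a)
print(s['opening'],RP.inv().apply(s['position']-o).round(4),s['wrist_force'].round(1))
g=RP.apply([.036,0,.240])+o; print(g,move(g,R.from_euler('z',np.pi/2-.066)*R.from_euler('x',np.pi)))
for n in ('top','scene'):
    c=cam(n); H,S,V=cv2.split(cv2.cvtColor(c['frame'],cv2.COLOR_BGR2HSV)); m=((H>=20)&(H<=33)&(S>150)&(V>80))
    ys,xs=np.nonzero(m); p=np.c_[xs,ys]; q=RP.inv().apply(depthpts(c,p)-o); k=(abs(q[:,0]+.003)<.03)&(abs(q[:,1]+.13)<.09)&(q[:,2]>.11)
    q=q[k]; print(n,len(q)); print(q[np.argsort(q[:,1])][::max(1,len(q)//10)].round(3).tolist())
E
```

```text
time: 16.25
position: [0.5982, -0.1779, 0.2362]
orientation: [2.293, 2.142, 0.001]
wrist_force: [0.2, -0.8, -0.2]
opening: 0.0002
grip_force: 0.0
time: 16.88
position: [0.6035, -0.0775, 0.3315]
orientation: [-2.293, -2.143, 0.004]
wrist_force: [-0.1, -0.3, 0.2]
opening: 0.05
grip_force: 0.0
time: 17.38
position: [0.6454, -0.0124, 0.3328]
orientation: [-2.295, -2.143, 0.003]
wrist_force: [-0.5, -0.3, -0.4]
opening: 0.0496
grip_force: 0.0
0.04955272246641828 [ 0.0352 -0.003   0.3328] [-0.5 -0.3 -0.4]
[ 0.6464039  -0.00946948  0.24      ] (array([0.03 , 0.01 , 0.928]), array([-0.003,  0.001, -0.004]))
top 118
[[-0.008, -0.194, 0.133], [-0.007, -0.186, 0.141], [0.0, -0.179, 0.139], [-0.01, -0.169, 0.136], [-0.004, -0.158, 0.138], [-0.008, -0.144, 0.134], [-0.002, -0.13, 0.135], [-0.01, -0.122, 0.142], [-0.006, -0.117, 0.153], [-0.009, -0.112, 0.173], [-0.007, -0.097, 0.211]]
scene 108
[[0.004, -0.189, 0.137], [-0.006, -0.181, 0.139], [0.003, -0.171, 0.137], [-0.002, -0.162, 0.135], [0.002, -0.144, 0.135], [0.008, -0.128, 0.135], [0.004, -0.117, 0.143], [0.008, -0.113, 0.143], [0.004, -0.111, 0.158], [0.01, -0.109, 0.131], [0.001, -0.106, 0.155]]
```

The catch lies level, fully open. Descending to pinch the grip bar.

```bash
python3 -m crank '[[50,0.03,0.01,0.4,0,0,0],[50,0.03,0.01,0.75,0,0,0],[50,0.03,0.01,0.94,0,0,0],[50,0.03,0.01,0.94,0,0,0],[50,0.03,0.01,0.94,0,0,0]]'
python3 -m crank '[[30,0,0,0,0,0,0],[14,0,0,0,0,0,0],[14,0,0,0,0,0,0],[14,0,0,0,0,0,0],[14,0,0,0,0,0,0]]' 40
python3 - <<'E'
from h import *
s=env.state();a=-.066; o=np.array([.5107+.1*np.cos(a),-.0005+.1*np.sin(a),0]); RP=R.from_euler('z',a)
print(s['opening'],RP.inv().apply(s['position']-o).round(4),s['wrist_force'].round(1),s['q'].round(2))
E
```

```text
time: 18.1
position: [0.6479, -0.0085, 0.2423]
orientation: [2.294, 2.143, 0.003]
wrist_force: [-0.6, 0.0, -0.1]
opening: 0.0501
grip_force: 0.0
time: 18.73
position: [0.6479, -0.0081, 0.242]
orientation: [2.293, 2.144, 0.003]
wrist_force: [0.3, -0.6, 4.7]
opening: 0.0165
grip_force: 39.3
0.016471534025942106 [0.0374 0.0014 0.242 ] [ 0.3 -0.6  4.7] [-0.17  0.22  1.64  0.    1.28 -0.1 ]
```

The bar is pinched (opening 16.5 mm, 39 N). Pulling the lever along its arc.

```bash
python3 -m crank '[[14,0,-0.134,-0.022,0,0,0],[14,0,-0.268,-0.034,0,0,0],[14,0,-0.4,-0.036,0,0,0],[14,0,-0.538,-0.027,0,0,0],[14,0,-0.67,-0.008,0,0,0],[14,0,-0.803,0.02,0,0,0],[14,0,-0.88,0.042,0,0,0],[14,0,-0.958,0.067,0,0,0],[14,0,-0.958,0.067,0,0,0]]'
python3 - <<'E'
from h import *
s=env.state();a=-.066; o=np.array([.5107+.1*np.cos(a),-.0005+.1*np.sin(a),0]); RP=R.from_euler('z',a)
print(s['opening'],RP.inv().apply(s['position']-o).round(4),s['wrist_force'].round(1),s['moment'].round(2))
E
```

```text
time: 19.85
position: [0.5502, -0.0018, 0.2333]
orientation: [-2.294, -2.144, 0.004]
wrist_force: [0.2, -2.8, 5.3]
opening: 0.016
grip_force: 42.6
0.016029520117196994 [-0.0605  0.0013  0.2333] [ 0.2 -2.8  5.3] [-0.36 -0.23  0.15]
```

```bash
python3 -m crank '[[14,0,-0.135,0.055,0,0,0],[14,0,-0.263,0.117,0,0,0],[14,0,-0.38,0.187,0,0,0],[14,0,-0.489,0.264,0,0,0],[14,0,-0.593,0.35,0,0,0],[14,0,-0.691,0.443,0,0,0],[14,0,-0.78,0.543,0,0,0],[14,0,-0.864,0.65,0,0,0],[14,0,-0.864,0.65,0,0,0]]'
python3 - <<'E'
from h import *
s=env.state();a=-.066; o=np.array([.5107+.1*np.cos(a),-.0005+.1*np.sin(a),0]); RP=R.from_euler('z',a)
print(s['opening'],RP.inv().apply(s['position']-o).round(4),s['wrist_force'].round(1),s['moment'].round(2),s['q'].round(2))
E
```

```text
time: 20.98
position: [0.4637, 0.0042, 0.1668]
orientation: [-2.294, -2.144, 0.003]
wrist_force: [4.1, -4.0, 1.8]
opening: 0.0167
grip_force: 41.2
0.016726496169771232 [-0.1472  0.0016  0.1668] [ 4.1 -4.   1.8] [-0.74 -0.75 -0.02] [-0.21 -0.13  2.14 -0.    1.13 -0.14]
```

```bash
python3 -m crank '[[14,0,-0.075,0.113,0,0,0],[14,0,-0.14,0.231,0,0,0],[14,0,-0.197,0.353,0,0,0],[14,0,-0.244,0.479,0,0,0],[14,0,-0.281,0.609,0,0,0],[14,0,-0.31,0.741,0,0,0],[14,0,-0.323,0.84,0,0,0],[14,0,-0.332,0.92,0,0,0],[14,0,-0.332,0.92,0,0,0]]'
python3 - <<'E'
from h import *
s=env.state();a=-.066; o=np.array([.5107+.1*np.cos(a),-.0005+.1*np.sin(a),0]); RP=R.from_euler('z',a)
print(s['opening'],RP.inv().apply(s['position']-o).round(4),s['wrist_force'].round(1),s['moment'].round(2),s['q'].round(2))
E
```

```text
time: 22.1
position: [0.4331, 0.0067, 0.0772]
orientation: [2.294, 2.144, 0.004]
wrist_force: [3.4, -3.0, 8.4]
opening: 0.0164
grip_force: 43.5
0.016375785233324083 [-0.1779  0.002   0.0772] [ 3.4 -3.   8.4] [-0.3  -0.85  0.03] [-0.22 -0.06  2.27  0.    0.93 -0.15]
```

```bash
python3 -m crank '[[14,0,-0.01,0.06,0,0,0],[14,0,-0.01,0.1,0,0,0],[14,0,-0.01,0.13,0,0,0],[14,0,-0.01,0.15,0,0,0],[14,0,-0.01,0.15,0,0,0]]' 60
python3 - <<'E'
from h import *
s=env.state();a=-.066; o=np.array([.5107+.1*np.cos(a),-.0005+.1*np.sin(a),0]); RP=R.from_euler('z',a)
print(s['opening'],RP.inv().apply(s['position']-o).round(4),s['wrist_force'].round(1),s['moment'].round(2),s['q'].round(2))
E
```

```text
time: 22.72
position: [0.4325, 0.0067, 0.0632]
orientation: [2.294, 2.144, 0.004]
wrist_force: [4.2, -1.4, 11.7]
opening: 0.016
grip_force: 59.9
0.0160012697805448 [-0.1785  0.002   0.0632] [ 4.2 -1.4 11.7] [-0.23 -0.58  0.11] [-0.22 -0.04  2.28  0.    0.9  -0.15]
```

```bash
python3 -m crank '[[14,0,0,0.02,0,0,0],[14,0,0,0.04,0,0,0],[14,0,0,0.04,0,0,0]]'
python3 -m crank '[[14,0,0,0.02,0,0,0],[14,0,0,0.03,0,0,0],[14,0,0,0.03,0,0,0]]'
python3 - <<'E'
from h import *
s=env.state(); print(s['position'].round(4),s['wrist_force'].round(1))
E
```

```text
time: 23.1
position: [0.4326, 0.0067, 0.0612]
orientation: [2.295, 2.145, 0.001]
wrist_force: [-4.3, -0.5, 26.5]
opening: 0.016
grip_force: 61.4
time: 23.48
position: [0.4327, 0.0067, 0.0599]
orientation: [-2.294, -2.145, 0.0]
wrist_force: [-9.9, 0.4, 38.8]
opening: 0.0159
grip_force: 62.8
[0.4327 0.0067 0.0599] [-9.9  0.4 38.8]
```

The lever is at its hard stop: the force climbs steeply with little motion. Easing off a little and checking by camera.

```bash
python3 -m crank '[[14,0,0,-0.025,0,0,0],[14,0,0,-0.025,0,0,0],[14,0,0,-0.025,0,0,0],[14,0,0,-0.025,0,0,0]]'
python3 - <<'E'
from h import *
s=env.state(); print(s['position'].round(4),s['wrist_force'].round(1),s['grip_force'])
c=cam('scene'); cv2.imwrite('pics/g.png',cv2.resize(c['frame'][150:270,140:300],None,fx=5,fy=5,interpolation=cv2.INTER_CUBIC))
E
```

```text
time: 23.98
position: [0.4326, 0.0067, 0.061]
orientation: [2.295, 2.145, 0.002]
wrist_force: [-5.3, -0.8, 28.6]
opening: 0.0166
grip_force: 61.6
[0.4326 0.0067 0.061 ] [-5.3 -0.8 28.6] 61.63796782493591
```

View pics/g.png

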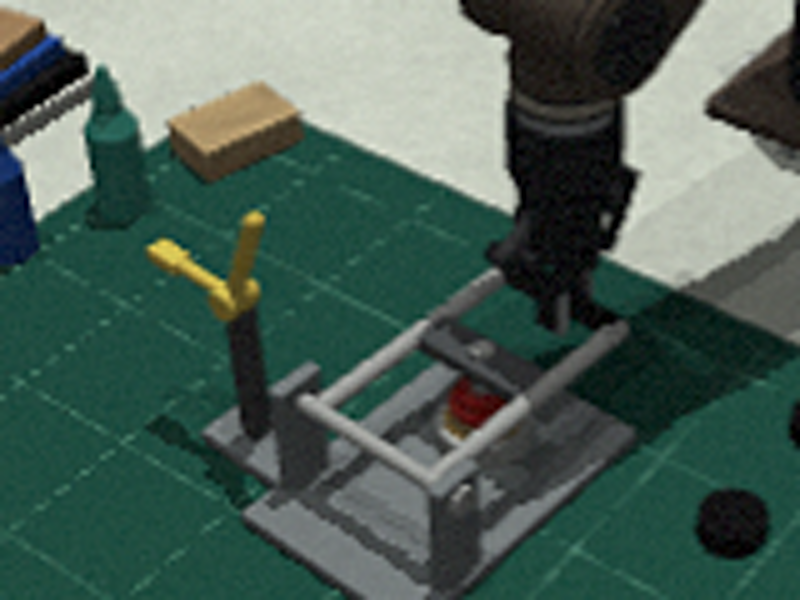

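The lever is level, with its arms running from (310,400) to (500,280). The red pad is on the badge at (475,405) and the catch is open at (235,290). The grip is held at the stop, so I'm handing in.

```bash
python3 -c "
from workcell import env
print(env.hand_in())"
```

```text
the job is handed in; nothing more can be done
None
```

I handed the job in at about 24 s: the red badge is flat on the bed about 1.5 mm from its centre, the catch is fully open, and the lever is held at its stop with the pad on the badge. The hand-in returned no verdict.

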